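# Seal the coffee flask and pack it on the tray

## Robot

A 6-joint arm with a two-finger parallel gripper is mounted at the origin on a cart in front of the work surface, level with it; the furniture and walls round the work are solid. World frame = base frame: x ahead of the robot, y to its left, z up, the work surface at z = 0. Lengths are in m, angles in rad, forces in N, time in s.
With the tool pointing down it reaches from about 0.375 to 0.925 m from the base axis. Payload 5.7 kg.
Tool frame: the origin (TCP) lies at the very end of the fingers, on their centre line; the grasp point (between the pads) lies 19 mm behind it (pinch_z is the distance from the TCP to the grasp point, in m); z points along the fingers, y is the line along which they close (so a half turn about z gives the same grasp; the last joint's range is limited). The gripper opens to 88 mm and grips with 3 to 60 N. Pads are 20 mm wide; open, the fingers measure 115 mm over their backs; the gripper's body (75 mm by 178 mm) begins 61 mm behind the grasp point.
Start: joints at [-1.39, 0.359, 1.51, -0, 1.272, -0.115], TCP at [0.175, -0.574, 0.223] pointing down, gripper open.
Joint ranges: [-2.97, 2.97], [-1.01, 2.36], [0.21, 2.38], [-0.96, 4.11], [0.2, 2.71], [-2.98, 2.98]. Speed limits (rad/s): [2.39, 2.39, 3.14, 3.14, 3.14, 3.14].

## Interface

Orientations are given as a rotation vector (axis times angle).
In Python, from rig import observe, read_camera, get_calibration, finish_job, pinch_z gives the robot as it stands.
- The arm moves only by the tool apply_moves, never from a script. Its arguments are lists of equal length, an entry for each row: "grip": the gripper command: -1 is fully open, 1 is shut, values between are in proportion; "slide": the shift along the tool's x, y, z normalised to -1 to 1, where 1 is 0.075 m, a list of three; "twist": the turn, a rotation vector about the tool's x, y, z normalised to -1 to 1, where 1 is 360 degrees, a list of three. A call has 1 to 10 rows; each row shifts and turns the commanded pose from where the row before left it, along the tool's axes as they then stand; what a row does not reach is not made up. A row lasts 1/10 s, in which the tool goes at most 50 mm and 8.59 degrees, less where a joint would pass 70% of its speed; a pose out of reach is approached as far as the arm can. A call with a number of a shift or a turn outside -1 to 1 is refused whole. A call with a gripper value outside its range is refused whole. The fingers move at their own pace and stop on an object; "force" is the grip in N (left out, the last holds). Time passes only in rows, so rows that do not move let the fingers close. It gives the time, the measured TCP pose, the force, the opening and the grip force at its end, in the units of the state.
- observe(): the state, without advancing time (a new reading comes with each control period).
- read_camera(name): name is "side" or "top"; returns (picture, depth): 384x512x3 uint8, red, green, blue; 384x512 float32, m along the optical axis (not along the pixel's ray), 0 where there is no reading.
- get_calibration(name): a dict with "K" (3x3 intrinsics, pixels), "D" ([k1, k2, p1, p2, k3] as OpenCV has them; the pictures are not rectified), "rvec" (rotation vector, rad) and "tvec" (3), from world to camera coordinates, as OpenCV has them. Camera axes: x right, y down, z forward; pixel columns grow to the right and rows downward; lengths in m; the calibration is good to about 2 mm. A picture is of the moment at which its call begins. get_calibration takes no time and is no camera call.
- finish_job(): hands the job in; it is judged then, once.
The state is a dict: "time": time; "qpos": joint angles; "joint_vel": joint speeds; "tau": joint torques, N m; "tool_pos": TCP position; "ee_rot": TCP orientation; "wrist_force": force on the tool from outside, world axes, zero at the start; "ft_torque": the same for the moment, N m; "finger_gap": finger opening in m; "grasp_force": force on a finger pad.
Only numpy, scipy, OpenCV 4.12 (cv2) and the standard library are available. Lean on these libraries where they do the work, as an engineer would, in place of code of your own. Each camera call takes 0.05 s, during which the arm holds its last target. There are 200 camera calls.

## Task

Screw the cap of the full coffee flask, which stands in its docking base, clockwise until its ratchet clicks - a click or two, no more. Then lift the flask out and stand it upright on the serving tray, between the round canister and the square jar, hard up against both the canister and the tray's back rim so that it cannot slide when the tray is carried. Do not shove the canister or the jar along, and leave the other things alone.

Things in the scene. Friction and masses are not known exactly. Their poses are not given: they have to be found in the camera images.
- flask: steel vacuum flask, cylinder of 64 mm diameter from 16 to 120 mm height, then a shoulder to a 50 mm neck, black ribbed cap; 185 mm tall, about 0.75 kg. Its black boot (lowest 16 mm) has two flats 58 mm apart, at its -x and +x, that sit between the dock's jaws. Origin: centre of its underside, z up along its axis. It can be lifted by its cap, straight up out of the dock.
- cap_grip (a point): middle of the flask's round cap, on the axis, 168 mm above the underside. Cap: 54 mm diameter, from 142 to 185 mm above the underside; grasp it from above. It turns clockwise seen from above by an unknown 1.2 to 2.0 rad (drag about 0.03 N m; the flask has another 0.15 rad of play in its dock) until the thread is tight, without rising or sinking.
- flask_cap (a joint): slip of the ratchet inside the cap, rad, clockwise positive: near 0 (0.05 of play) until the thread is tight; turning on, the torque climbs to about 0.2 N m, then falls away as it clicks over; 0.52 rad per click
- dock: grey plastic docking base of the flask, fixed, 112 by 100 mm, flask floor 6 mm above the worktop; two jaws, 21 mm high and 61 mm apart, keep the flask from turning. Origin: centre of its underside.
- tray: wooden serving tray, fixed, 216 mm (its x) by 316 mm (its y) outside, walls 8 mm thick, floor 8 mm thick (floor top 8 mm above the worktop), the two long rims (at -x and +x) 40 mm high, the two ends (at -y and +y) 72 mm high with hand slots. Origin: centre of its underside; its x axis points to the back rim, away from the robot.
- tray_back (a point): middle of the inner face of the tray's back rim (the long rim farther from the robot), at the height of the tray's floor; x points outwards through the rim, y along it
- canister: round white canister with a wooden lid and knob, 97 mm in diameter (48 mm radius), 113 mm tall without the knob, 130 mm with it, 0.75 kg, loose in the back row of the tray near one end, either end; not touching the rims. Origin: centre of its underside.
- jar: square clear storage jar with a copper-coloured lid rim, 84 by 84 mm, 82 mm tall, 0.36 kg, loose in the back row of the tray near the other end. Origin: centre of its underside. The gap between canister and jar is 85 to 105 mm wide.
- mug: small cream cup, 59 mm body and a handle, 55 mm tall, loose in the front part of the tray; bystander. Origin: centre of its underside.
- fish_tin: flat oblong tin, 63 by 105 by 24 mm, loose in the front part of the tray; bystander. Origin: centre of its underside.
- spoon: teaspoon, 130 mm long, on the worktop near the robot; bystander. Origin: its centre, underside.
- food_tin: tall food tin, 75 mm diameter, 110 mm tall, on the right of the worktop; bystander. Origin: centre of its underside.
- spice_a: small glass spice jar with a dark lid, 41 mm diameter, 105 mm tall, on the right of the worktop; bystander. Origin: centre of its underside.
- onion: red onion, 78 mm across, on the right of the worktop; bystander. Origin: centre of its underside.
- lemon: lemon, 71 mm long, at the left of the worktop; bystander. Origin: centre of its underside.
- garlic: garlic bulb, 53 mm across, at the left of the worktop; bystander. Origin: centre of its underside.

How it is judged:
On the way:
1. the cap has clicked at least once while the flask stands in its docking base (value of joint flask_cap above 0.4 rad and height (world z) of flask below 0.012 m), for 0.1 s.
At the end, for the whole second after the job is handed in: The cap has clicked (ratchet slipped at least one tooth); the flask stands upright and still on the tray's floor between canister and jar, its wall within 4 mm of the tray's back rim and within about 3.5 mm of the canister (that is, touching them), released (value of joint flask_cap above 0.4 rad and z of flask in the frame of tray_back between -0.004 and 0.004 m and x of flask in the frame of tray_back between -0.036 and -0.028 m and y of flask in the frame of tray_back between -0.07 and 0.07 m and horizontal distance between flask and canister below 0.0835 m and angle between each of flask, canister's own z axis and vertical below 0.04 rad and linear speed of flask below 0.01 m/s).
It fails at once if the flask is lifted before its cap has clicked (height (world z) of flask above 0.03 m and value of joint flask_cap below 0.4 rad).
It fails at once if the cap is ratcheted on for more than four clicks (value of joint flask_cap above 2.4 rad).
It fails at once if the flask is tipped by more than 30 degrees (angle between flask's own z axis and vertical above 0.52 rad).
It fails at once if the canister or the jar is shoved along by more than 10 mm (distance of any of canister, jar from where it was at the start of the episode above 0.01 m).
It fails at once if a bystander is moved by more than 20 mm (distance of any of mug, fish_tin, spoon, food_tin, spice_a, onion, lemon, garlic from where it was at the start of the episode above 0.02 m).
It also fails if it takes over 72 s, if anything falls off the work surface, if the arm or the gripper's body presses on something with over 40 N, if the wrist force passes 120 N, or if a joint passes its speed limit or range.

## Working session

There is one attempt and no reset: what is moved stays moved. The work goes in short steps, Python scripts to look and compute and a tool call to move; the robot and the scene stay as the last step left them, time stands still between calls to the robot, and variables do not carry over. Pictures are saved under pics/ and viewed, at most 10 in all, crops included, and the job is handed in when it is done.

Besides the shell and the picture viewer there is one more tool, called as name(argument=value, ...), one argument or row to a line, values as JSON. apply_moves: Moves the arm, as the interface text tells. Scaled input: -1 to 1 covers 0.075 m each way for a shift and 360 degrees each way for a turn. Its arguments: {"type":"object","properties":{"grip":{"type":"array","items":{"type":"number"}},"slide":{"type":"array","items":{"type":"array","items":{"type":"number","minimum":-1,"maximum":1}}},"twist":{"type":"array","items":{"type":"array","items":{"type":"number","minimum":-1,"maximum":1}}},"force":{"type":"number"}},"required":["grip","slide","twist"]}

```bash
mkdir -p pics; ls
python3 - <<'E'
from rig import *
import cv2,numpy as np
s=observe(); print({k:np.round(v,3) for k,v in s.items()}, pinch_z)
for n in("top","side"):
    im,d=read_camera(n); np.savez(f"pics/{n}0.npz",im=im,d=d); cv2.imwrite(f"pics/{n}0.png",im[:,:,::-1])
    c=get_calibration(n); R=cv2.Rodrigues(np.array(c["rvec"]))[0]; print(n,np.round(c["K"],1).tolist(),c["D"],-R.T@np.array(c["tvec"]),R.round(2).tolist())
E
```

```text
pics
{'time': np.float64(0.0), 'qpos': array([-1.39 ,  0.36 ,  1.511, -0.   ,  1.272, -0.115]), 'joint_vel': array([-0.001, -0.   ,  0.002, -0.001, -0.003, -0.001]), 'tau': array([-3.0000e-03, -5.1537e+01, -2.7073e+01,  6.7000e-02,  3.5000e-02,
       -0.0000e+00]), 'tool_pos': array([ 0.175, -0.573,  0.222]), 'ee_rot': array([-3.105, -0.463,  0.   ]), 'wrist_force': array([ 0.097, -0.367, -0.371]), 'ft_torque': array([-0.048, -0.017,  0.028]), 'grasp_force': np.float64(0.0), 'finger_gap': np.float64(0.088)} 0.0187
top [[461.7, 0.0, 251.3], [0.0, 461.7, 190.8], [0.0, 0.0, 1.0]] [0.01136117 0.         0.         0.         0.        ] [-0.65334092  0.06937204  1.56868556] [[-0.1, -0.99, 0.01], [-0.78, 0.07, -0.62], [0.62, -0.08, -0.78]]
side [[449.5, 0.0, 246.3], [0.0, 449.5, 186.3], [0.0, 0.0, 1.0]] [-0.10638411  0.          0.          0.          0.        ] [0.38896005 1.10382364 1.01605527] [[-1.0, -0.09, -0.01], [-0.05, 0.61, -0.79], [0.08, -0.79, -0.61]]
```

View pics/top0.png

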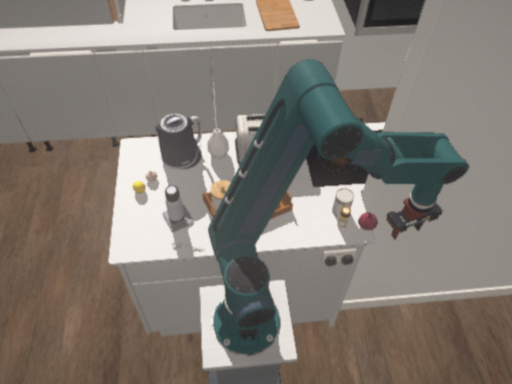

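View pics/side0.png

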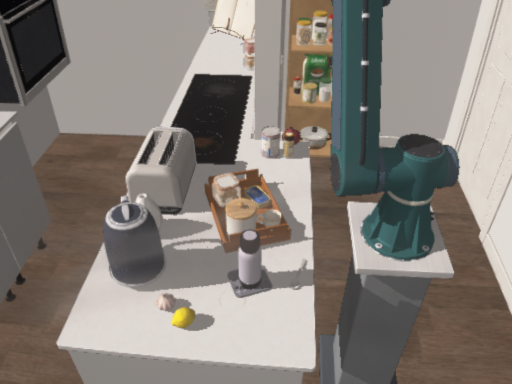

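The top view shows the flask at about (173,203) with its dock and the arm covering most of the tray. The side view shows the flask cap at (249,241), the canister at (240,215), the jar at (227,187), and the tray around (247,208). The kettle and toaster stand behind.

```bash
cat > h.py <<'E'
from rig import *
import cv2,numpy as np
def cloud(n,d):
    c=get_calibration(n);R=cv2.Rodrigues(np.array(c["rvec"]))[0];t=np.array(c["tvec"]).ravel()
    v,u=np.mgrid[:384,:512].astype(float)
    p=cv2.undistortPoints(np.stack([u.ravel(),v.ravel()],1)[:,None],np.array(c["K"]),np.array(c["D"]))[:,0]
    z=d.ravel()[:,None]; P=np.hstack([p*z,z]); W=(P-t)@R
    W[z[:,0]==0]=np.nan
    return W.reshape(384,512,3)
def circ(P):
    from scipy.optimize import least_squares
    return least_squares(lambda q:np.hypot(P[:,0]-q[0],P[:,1]-q[1])-q[2],[*P.mean(0)[:2],.04],loss='soft_l1',f_scale=.002).x
E
python3 - <<'E'
from h import *
for n in("side","top"):
    f=np.load(f"pics/{n}0.npz");W=cloud(n,f["d"])
    for nm,(u,v) in (dict(captop=(250,233),cap=(250,244),body=(250,262),knob=(240,205),lid=(232,207),jar=(227,182),floor=(243,195),wt=(200,300),kettle=(130,240),toaster=(165,160)) if n=="side" else dict(captop=(172,188),cap=(173,195),body=(176,210),can=(220,188),wt=(150,230))).items():
        print(n,nm,W[v,u].round(3))
f=np.load("pics/side0.npz");im=f["im"][120:310,140:330]
cv2.imwrite("pics/crop1.png",cv2.resize(im[:,:,::-1],None,fx=3,fy=3,interpolation=cv2.INTER_CUBIC))
E
```

```text
side captop [0.465 0.233 0.186]
side cap [0.463 0.267 0.179]
side body [0.462 0.276 0.12 ]
side knob [0.512 0.054 0.131]
side lid [0.537 0.053 0.12 ]
side jar [ 0.574 -0.11   0.092]
side floor [ 0.524 -0.153  0.004]
side wt [ 0.599  0.321 -0.001]
side kettle [0.776 0.295 0.193]
side toaster [ 0.802 -0.173  0.128]
top captop [0.477 0.236 0.188]
top cap [0.444 0.232 0.186]
top body [0.436 0.231 0.101]
top can [0.514 0.053 0.122]
top wt [0.418 0.346 0.003]
```

View pics/crop1.png

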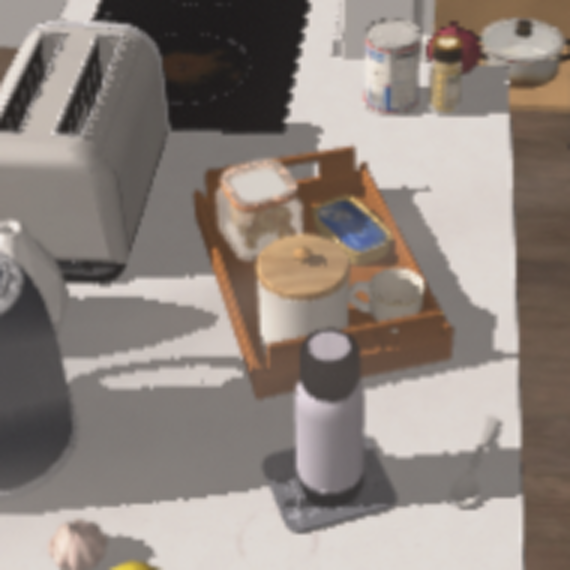

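The crop shows the flask in its dock (cap centre about (330,350)), the canister at (305,270), the jar at (260,205), the tray between them and the mug and tin at the front. I'll fit geometry from the depth.

Run:
```python
from h import *
def sel(W,lo,hi):
    with np.errstate(invalid='ignore'): return W[((W>lo)&(W<hi)).all(-1)]
C={n:cloud(n,np.load(f"pics/{n}0.npz")["d"]) for n in("side","top")}
for n,W in C.items():
    print(n)
    P=sel(W,[.38,.17,.03],[.53,.32,.12]);print(' body',len(P),circ(P).round(4))
    P=sel(W,[.38,.17,.15],[.53,.32,.182]);print(' cap',len(P),circ(P).round(4))
    P=sel(W,[.38,.17,.183],[.53,.32,.20]);print(' captop',len(P),P.mean(0).round(4),((P.min(0)+P.max(0))/2).round(4))
    P=sel(W,[.42,-.05,.05],[.62,.13,.112]);print(' canwall',len(P),circ(P).round(4))
    P=sel(W,[.42,-.04,.112],[.62,.13,.127]);print(' canlid',len(P),P.mean(0).round(4),((P.min(0)+P.max(0))/2).round(4),P.min(0).round(3),P.max(0).round(3))
    P=sel(W,[.45,-.22,.07],[.68,-.03,.1])
    if len(P)>10: print(' jar',len(P),cv2.minAreaRect(P[:,:2].astype(np.float32)),P[:,2].mean())
    P=sel(W,[.36,-.25,.036],[.7,.16,.044]) 
    if len(P)>10: print(' rim',len(P))
    P=sel(W,[.38,.15,.012],[.56,.34,.027]);print(' dock',len(P), cv2.minAreaRect(P[:,:2].astype(np.float32)) if len(P)>5 else '')
# rim from side: points with z .03-.045 at far x
W=C["side"]
im=np.load("pics/side0.npz")["im"]
hsv=cv2.cvtColor(im,cv2.COLOR_RGB2HSV)
m=(hsv[...,0]<20)&(hsv[...,1]>110)
Z=W[...,2]
k=m&(Z>.03)&(Z<.048)&(W[...,0]>.5)&(W[...,0]<.72)&(W[...,1]>-.25)&(W[...,1]<.16)
P=W[k];print(len(P))
for y in np.arange(-.2,.14,.02):
    q=P[abs(P[:,1]-y)<.01]
    if len(q): print(y.round(2),len(q),np.sort(q[:,0])[[0,len(q)//2,-1]].round(4))
```

```text
side
 body 489 [0.4657 0.2429 0.0318]
 cap 177 [0.4657 0.2437 0.0263]
 captop 208 [0.4654 0.2479 0.1878] [0.4658 0.2474 0.1877]
 canwall 597 [0.5072 0.0266 0.0682]
 canlid 488 [0.5098 0.0547 0.1176] [0.51   0.0494 0.1186] [ 0.462 -0.     0.112] [0.558 0.099 0.125]
 jar 372 ((0.5521687865257263, -0.14592278003692627), (0.1543763428926468, 0.10338281095027924), 23.697223663330078) 0.08516861663823282
 rim 414
 dock 172 ((0.4657996594905853, 0.24617865681648254), (0.1061442494392395, 0.05924178659915924), 19.983196258544922)
top
 body 211 [0.4666 0.2387 0.0307]
 cap 74 [0.469  0.2398 0.0267]
 captop 119 [0.4638 0.2384 0.1901] [0.4665 0.2383 0.1905]
 canwall 132 [-560.6525  656.1573  863.3134]
 canlid 228 [0.5124 0.0557 0.1205] [0.5102 0.0499 0.1195] [0.461 0.01  0.112] [0.56  0.09  0.127]
 rim 69
 dock 96 ((0.459195077419281, 0.2277253121137619), (0.08852767199277878, 0.09704276919364929), 18.091115951538086)
197
-0.2 11 [0.5074 0.522  0.5438]
-0.16 18 [0.5136 0.6478 0.6615]
-0.14 8 [0.647  0.6551 0.6601]
-0.12 12 [0.64   0.6487 0.6531]
-0.1 10 [0.633  0.6388 0.6427]
-0.08 9 [0.623  0.6312 0.6355]
-0.06 11 [0.6165 0.624  0.6297]
-0.04 11 [0.61   0.6152 0.6189]
-0.02 10 [0.6037 0.6091 0.6125]
-0.0 12 [0.5941 0.6013 0.6066]
0.02 8 [0.5887 0.595  0.5961]
0.04 13 [0.5789 0.5856 0.5905]
0.06 9 [0.5728 0.5782 0.5847]
0.08 15 [0.5637 0.5702 0.575 ]
0.1 14 [0.5543 0.5619 0.5662]
0.12 10 [0.5397 0.5547 0.5601]
```

apply_moves(
  grip=[-1,-1,-1,-1,-1,-1,-1,-1,-1,-1],
  slide=[
    [0.53,-0.33,-0.05],
    [0.53,-0.33,-0.05],
    [0.53,-0.33,-0.05],
    [0.53,-0.33,-0.05],
    [0.53,-0.33,-0.05],
    [0.53,-0.33,-0.05],
    [0.53,-0.33,-0.05],
    [0.53,-0.33,-0.05],
    [0.53,-0.33,-0.05],
    [0.53,-0.33,-0.05],
  ],
  twist=[
    [0,0,0],
    [0,0,0],
    [0,0,0],
    [0,0,0],
    [0,0,0],
    [0,0,0],
    [0,0,0],
    [0,0,0],
    [0,0,0],
    [0,0,0],
  ],
)

```text
time: 1.1
tool_pos: [0.4837, -0.2195, 0.2601]
ee_rot: [-3.107, -0.463, 0.001]
wrist_force: [0.3, -0.9, 0.6]
finger_gap: 0.088
grasp_force: 0.0
```

apply_moves(
  grip=[-1,-1,-1,-1,-1,-1,-1,-1,-1,-1],
  slide=[
    [0.16,-0.6,0],
    [0.16,-0.6,0],
    [0.16,-0.6,0],
    [0.16,-0.6,0],
    [0.16,-0.6,0],
    [0.16,-0.6,0],
    [0.16,-0.6,0],
    [0.16,-0.6,0],
    [0.16,-0.6,0],
    [0.16,-0.6,0],
  ],
  twist=[
    [0,0,0],
    [0,0,0],
    [0,0,0],
    [0,0,0],
    [0,0,0],
    [0,0,0],
    [0,0,0],
    [0,0,0],
    [0,0,0],
    [0,0,0],
  ],
)

```text
time: 2.1
tool_pos: [0.4659, 0.246, 0.26]
ee_rot: [3.107, 0.463, -0.001]
wrist_force: [1.2, -0.3, 0.8]
finger_gap: 0.0881
grasp_force: 0.0
```

apply_moves(
  grip=[-1,-1,-1,-1,-1,-1,-1,-1,-1,-1],
  slide=[
    [0,0,0],
    [0,0,0],
    [0,0,0],
    [0,0,0],
    [0,0,0],
    [0,0,0],
    [0,0,0],
    [0,0,0],
    [0,0,0],
    [0,0,0],
  ],
  twist=[
    [0,0,-0.0235],
    [0,0,-0.0235],
    [0,0,-0.0235],
    [0,0,-0.0235],
    [0,0,-0.0235],
    [0,0,-0.0235],
    [0,0,-0.0235],
    [0,0,-0.0235],
    [0,0,-0.0235],
    [0,0,-0.0235],
  ],
)

```text
time: 3.1
tool_pos: [0.4662, 0.244, 0.2598]
ee_rot: [-1.979, -2.439, 0.001]
wrist_force: [-0.0, 0.2, 0.2]
finger_gap: 0.0876
grasp_force: 0.0
```

apply_moves(
  grip=[-1,-1,-1,-1,-1,-1,-1,-1,-1,-1],
  slide=[
    [0,0,0],
    [0,0,0],
    [0,0,0],
    [0,0,0],
    [0,0,0],
    [0,0,0],
    [0,0,0],
    [0,0,0],
    [0,0,0],
    [0,0,0],
  ],
  twist=[
    [0,0,-0.0235],
    [0,0,-0.0235],
    [0,0,-0.0235],
    [0,0,-0.0235],
    [0,0,-0.0235],
    [0,0,-0.0235],
    [0,0,-0.0235],
    [0,0,-0.0235],
    [0,0,-0.0235],
    [0,0,-0.0235],
  ],
)

```text
time: 4.1
tool_pos: [0.4662, 0.244, 0.2598]
ee_rot: [0.178, -3.136, 0.0]
wrist_force: [0.1, -0.1, 0.3]
finger_gap: 0.088
grasp_force: 0.0
```

Run:
```python
from h import *
for n in("top","side"):
    im,d=read_camera(n); np.savez(f"pics/{n}1.npz",im=im,d=d)
    W=cloud(n,d)
    if n=="top": cv2.imwrite("pics/top1.png",cv2.resize(im[120:270,100:320,::-1],None,fx=3,fy=3,interpolation=cv2.INTER_CUBIC))
s=observe();print(s["time"],s["qpos"].round(3),s["tool_pos"].round(4),s["ee_rot"].round(4),s["wrist_force"].round(2),s["ft_torque"].round(3))
R=cv2.Rodrigues(s["ee_rot"])[0];print(R.round(3))
print((R.T@(np.array([.4655,.242,.155])-s["tool_pos"])/.075).round(3))
```

```text
4.2 [ 0.351  0.219  1.616  0.     1.307 -1.329] [0.4663 0.244  0.2598] [ 1.7040e-01 -3.1362e+00  2.0000e-04] [0.07 0.52 0.22] [ 0.02  -0.131 -0.01 ]
[[-0.994 -0.108 -0.001]
 [-0.108  0.994 -0.   ]
 [ 0.001 -0.    -1.   ]]
[ 0.012 -0.026  1.398]
```

View pics/top1.png

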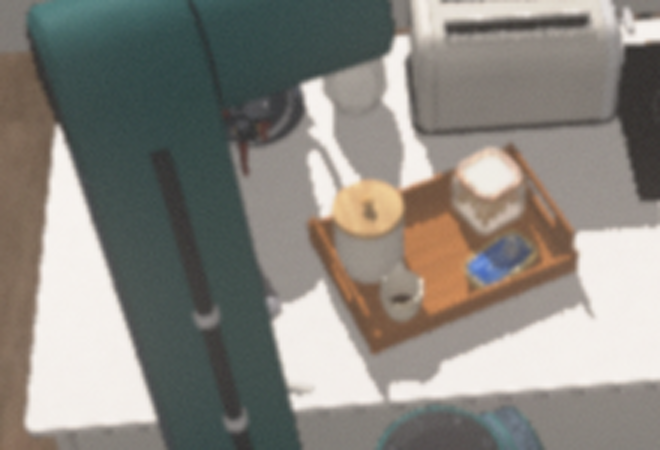

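The top crop shows the tray with the canister lid at about (368,207), the jar at (490,185), and the gap between them clear. The arm hides the flask. Descending to grasp the cap.

apply_moves(
  grip=[-1,-1,-1,-1,-1,-1,-1,-1],
  slide=[
    [0.01,-0.02,0.2],
    [0,0,0.2],
    [0,0,0.2],
    [0,0,0.2],
    [0,0,0.2],
    [0,0,0.2],
    [0,0,0.2],
    [0,0,0],
  ],
  twist=[
    [0,0,0],
    [0,0,0],
    [0,0,0],
    [0,0,0],
    [0,0,0],
    [0,0,0],
    [0,0,0],
    [0,0,0],
  ],
)

```text
time: 5.0
tool_pos: [0.4644, 0.2419, 0.1533]
ee_rot: [0.162, -3.133, 0.002]
wrist_force: [0.2, 0.1, -0.1]
finger_gap: 0.0878
grasp_force: 0.0
```

apply_moves(
  grip=[1,1,1,1,1,1,1,1,1,1],
  slide=[
    [0,0,0],
    [0,0,0],
    [0,0,0],
    [0,0,0],
    [0,0,0],
    [0,0,0],
    [0,0,0],
    [0,0,0],
    [0,0,0],
    [0,0,0],
  ],
  twist=[
    [0,0,0],
    [0,0,0],
    [0,0,0],
    [0,0,0],
    [0,0,0],
    [0,0,0],
    [0,0,0],
    [0,0,0],
    [0,0,0],
    [0,0,0],
  ],
  force=35,
)

```text
time: 6.0
tool_pos: [0.4664, 0.2425, 0.1556]
ee_rot: [-0.168, 3.136, 0.0]
wrist_force: [0.0, -1.3, 5.4]
finger_gap: 0.0537
grasp_force: 35.0
```

```bash
cat > o.py <<'E'
from h import *
s=observe();print(s["time"].round(2),s["qpos"].round(3),s["tool_pos"].round(4),s["ee_rot"].round(3),s["wrist_force"].round(2),s["ft_torque"].round(3),"tau6",s["tau"][5].round(3),s["finger_gap"].round(4),s["grasp_force"].round(1))
E
python3 o.py
```

```text
Traceback (most recent call last):
  File "o.py", line 2, in <module>
    s=observe();print(s["time"].round(2),s["qpos"].round(3),s["tool_pos"].round(4),s["ee_rot"].round(3),s["wrist_force"].round(2),s["ft_torque"].round(3),"tau6",s["tau"][5].round(3),s["finger_gap"].round(4),s["grasp_force"].round(1))
                      ^^^^^^^^^^^^^^^
AttributeError: 'float' object has no attribute 'round'
```

apply_moves(
  grip=[1,1,1,1,1,1,1,1,1],
  slide=[
    [0,0,0],
    [0,0,0],
    [0,0,0],
    [0,0,0],
    [0,0,0],
    [0,0,0],
    [0,0,0],
    [0,0,0],
    [0,0,0],
  ],
  twist=[
    [0,0,0.02],
    [0,0,0.02],
    [0,0,0.02],
    [0,0,0.02],
    [0,0,0.02],
    [0,0,0.02],
    [0,0,0.02],
    [0,0,0.02],
    [0,0,0],
  ],
)

```text
time: 6.9
tool_pos: [0.4665, 0.2426, 0.1556]
ee_rot: [1.366, 2.828, 0.001]
wrist_force: [0.3, -1.1, 5.5]
finger_gap: 0.0534
grasp_force: 35.0
```

```bash
sed -i 's/s\["time"\].round(2)/round(float(s["time"]),2)/' o.py; python3 o.py
```

```text
Traceback (most recent call last):
  File "o.py", line 2, in <module>
    s=observe();print(round(float(s["time"]),2),s["qpos"].round(3),s["tool_pos"].round(4),s["ee_rot"].round(3),s["wrist_force"].round(2),s["ft_torque"].round(3),"tau6",s["tau"][5].round(3),s["finger_gap"].round(4),s["grasp_force"].round(1))
                                                                                                                                                                                             ^^^^^^^^^^^^^^^^^^^^^
AttributeError: 'float' object has no attribute 'round'
```

```bash
cat > o.py <<'E'
from h import *
s=observe();print({k:np.round(s[k],3).tolist() for k in("time","qpos","ft_torque","finger_gap")},"tau6",s["tau"][5])
E
python3 o.py
```

```text
{'time': 6.9, 'qpos': [0.348, 0.327, 1.75, -0.0, 1.064, -0.323], 'ft_torque': [-0.36, -0.235, 0.043], 'finger_gap': 0.053} tau6 1.2868349254131317
```

apply_moves(
  grip=[1,1,1],
  slide=[
    [0,0,0],
    [0,0,0],
    [0,0,0],
  ],
  twist=[
    [0,0,0.016],
    [0,0,0.016],
    [0,0,0],
  ],
)

```text
time: 7.2
tool_pos: [0.4666, 0.2426, 0.1556]
ee_rot: [1.641, 2.678, 0.001]
wrist_force: [0.5, -1.2, 5.5]
finger_gap: 0.0537
grasp_force: 35.0
```

```bash
python3 o.py
```

```text
{'time': 7.2, 'qpos': [0.348, 0.327, 1.75, -0.0, 1.064, -0.123], 'ft_torque': [-0.366, -0.233, 0.081], 'finger_gap': 0.054} tau6 0.9213615395128727
```

apply_moves(
  grip=[1,1],
  slide=[
    [0,0,0],
    [0,0,0],
  ],
  twist=[
    [0,0,0.02],
    [0,0,0],
  ],
)

```text
time: 7.4
tool_pos: [0.4666, 0.2426, 0.1556]
ee_rot: [1.807, 2.569, 0.001]
wrist_force: [0.4, -2.3, 4.5]
finger_gap: 0.0538
grasp_force: 35.0
```

```bash
python3 o.py
```

```text
{'time': 7.4, 'qpos': [0.348, 0.327, 1.75, -0.0, 1.064, 0.003], 'ft_torque': [-0.373, -0.214, -0.038], 'finger_gap': 0.054} tau6 1.0864586010575294
```

apply_moves(
  grip=[1,1],
  slide=[
    [0,0,0],
    [0,0,0],
  ],
  twist=[
    [0,0,0.02],
    [0,0,0],
  ],
)

```text
time: 7.6
tool_pos: [0.4666, 0.2426, 0.1556]
ee_rot: [1.963, 2.452, 0.001]
wrist_force: [1.3, -1.4, 5.8]
finger_gap: 0.0535
grasp_force: 35.0
```

```bash
python3 o.py
```

```text
{'time': 7.6, 'qpos': [0.348, 0.327, 1.75, -0.0, 1.064, 0.128], 'ft_torque': [-0.388, -0.222, 0.03], 'finger_gap': 0.054} tau6 1.2169260531663895
```

apply_moves(
  grip=[1,1],
  slide=[
    [0,0,0],
    [0,0,0],
  ],
  twist=[
    [0,0,0.02],
    [0,0,0],
  ],
)

```text
time: 7.8
tool_pos: [0.4667, 0.2426, 0.1556]
ee_rot: [2.112, 2.324, 0.002]
wrist_force: [0.9, -1.5, 6.6]
finger_gap: 0.0536
grasp_force: 35.0
```

```bash
python3 o.py
```

```text
{'time': 7.8, 'qpos': [0.348, 0.327, 1.75, -0.0, 1.063, 0.253], 'ft_torque': [-0.357, -0.24, 0.006], 'finger_gap': 0.054} tau6 1.0861340537667274
```

apply_moves(
  grip=[1,1],
  slide=[
    [0,0,0],
    [0,0,0],
  ],
  twist=[
    [0,0,0.02],
    [0,0,0],
  ],
)

```text
time: 8.0
tool_pos: [0.4667, 0.2426, 0.1556]
ee_rot: [2.254, 2.187, 0.002]
wrist_force: [0.9, -1.6, 5.3]
finger_gap: 0.0535
grasp_force: 35.0
```

```bash
python3 o.py
```

```text
{'time': 8.0, 'qpos': [0.348, 0.327, 1.75, -0.0, 1.063, 0.379], 'ft_torque': [-0.345, -0.25, 0.049], 'finger_gap': 0.053} tau6 1.0792148485779762
```

apply_moves(
  grip=[1,1],
  slide=[
    [0,0,0],
    [0,0,0],
  ],
  twist=[
    [0,0,0.02],
    [0,0,0],
  ],
)

```text
time: 8.2
tool_pos: [0.4664, 0.2428, 0.1556]
ee_rot: [2.387, 2.042, 0.001]
wrist_force: [-0.5, -1.4, 5.2]
finger_gap: 0.0534
grasp_force: 35.0
```

```bash
python3 o.py
```

```text
{'time': 8.2, 'qpos': [0.348, 0.327, 1.75, 0.0, 1.064, 0.504], 'ft_torque': [-0.242, -0.044, 0.127], 'finger_gap': 0.053} tau6 1.2257149815559387
```

apply_moves(
  grip=[1,1],
  slide=[
    [0,0,0],
    [0,0,0],
  ],
  twist=[
    [0,0,0.02],
    [0,0,0],
  ],
)

```text
time: 8.4
tool_pos: [0.4665, 0.2429, 0.1556]
ee_rot: [2.511, 1.888, 0.002]
wrist_force: [0.5, -1.1, 6.2]
finger_gap: 0.0536
grasp_force: 35.0
```

```bash
python3 o.py
```

```text
{'time': 8.4, 'qpos': [0.348, 0.327, 1.75, 0.0, 1.063, 0.63], 'ft_torque': [-0.264, -0.132, 0.146], 'finger_gap': 0.054} tau6 1.2859172746539116
```

apply_moves(
  grip=[1,1],
  slide=[
    [0,0,0],
    [0,0,0],
  ],
  twist=[
    [0,0,0.014],
    [0,0,0],
  ],
)

```text
time: 8.6
tool_pos: [0.4665, 0.2429, 0.1556]
ee_rot: [2.591, 1.777, 0.002]
wrist_force: [0.5, -1.4, 5.4]
finger_gap: 0.0537
grasp_force: 35.0
```

```bash
python3 o.py
```

```text
{'time': 8.6, 'qpos': [0.348, 0.327, 1.75, 0.0, 1.063, 0.717], 'ft_torque': [-0.178, -0.157, 0.188], 'finger_gap': 0.054} tau6 0.9272697195410728
```

apply_moves(
  grip=[1,1],
  slide=[
    [0,0,0],
    [0,0,0],
  ],
  twist=[
    [0,0,0.014],
    [0,0,0],
  ],
)

```text
time: 8.8
tool_pos: [0.4665, 0.2429, 0.1556]
ee_rot: [2.667, 1.661, 0.002]
wrist_force: [-0.5, -1.3, 5.9]
finger_gap: 0.0538
grasp_force: 35.0
```

```bash
python3 o.py
```

```text
{'time': 8.8, 'qpos': [0.348, 0.327, 1.75, 0.0, 1.063, 0.805], 'ft_torque': [-0.253, -0.201, -0.003], 'finger_gap': 0.054} tau6 0.6946169212460518
```

apply_moves(
  grip=[1,1],
  slide=[
    [0,0,0],
    [0,0,0],
  ],
  twist=[
    [0,0,0.014],
    [0,0,0],
  ],
)

```text
time: 9.0
tool_pos: [0.4665, 0.2429, 0.1556]
ee_rot: [-2.737, -1.542, -0.002]
wrist_force: [-0.2, -0.8, 5.1]
finger_gap: 0.0532
grasp_force: 35.0
```

```bash
python3 o.py
```

```text
{'time': 9.0, 'qpos': [0.348, 0.327, 1.75, 0.0, 1.063, 0.893], 'ft_torque': [-0.237, -0.182, 0.021], 'finger_gap': 0.053} tau6 0.7792950421571732
```

apply_moves(
  grip=[1,1],
  slide=[
    [0,0,0],
    [0,0,0],
  ],
  twist=[
    [0,0,0.014],
    [0,0,0],
  ],
)

```text
time: 9.2
tool_pos: [0.4666, 0.2428, 0.1556]
ee_rot: [-2.802, -1.42, -0.002]
wrist_force: [1.4, -1.3, 5.2]
finger_gap: 0.0536
grasp_force: 35.0
```

```bash
python3 o.py
```

```text
{'time': 9.2, 'qpos': [0.348, 0.327, 1.75, 0.0, 1.063, 0.981], 'ft_torque': [-0.287, -0.096, 0.013], 'finger_gap': 0.054} tau6 0.7715248502790928
```

apply_moves(
  grip=[1,1],
  slide=[
    [0,0,0],
    [0,0,0],
  ],
  twist=[
    [0,0,0.016],
    [0,0,0],
  ],
)

```text
time: 9.4
tool_pos: [0.4666, 0.2428, 0.1556]
ee_rot: [-2.87, -1.277, -0.002]
wrist_force: [-0.0, -1.0, 4.4]
finger_gap: 0.0534
grasp_force: 35.0
```

```bash
python3 o.py
```

```text
{'time': 9.4, 'qpos': [0.348, 0.327, 1.75, 0.0, 1.063, 1.082], 'ft_torque': [-0.248, -0.211, 0.071], 'finger_gap': 0.053} tau6 0.8717584982514381
```

apply_moves(
  grip=[1,1],
  slide=[
    [0,0,0],
    [0,0,0],
  ],
  twist=[
    [0,0,0.016],
    [0,0,0],
  ],
)

```text
time: 9.6
tool_pos: [0.4666, 0.2428, 0.1556]
ee_rot: [2.931, 1.132, 0.002]
wrist_force: [1.1, -0.6, 5.0]
finger_gap: 0.0534
grasp_force: 35.0
```

```bash
python3 o.py
```

```text
{'time': 9.6, 'qpos': [0.348, 0.327, 1.75, 0.0, 1.063, 1.182], 'ft_torque': [-0.352, -0.105, 0.145], 'finger_gap': 0.053} tau6 1.0587701573967934
```

Run:
```python
from h import *
th=np.radians(21.1)
def sel(W,lo,hi):
    with np.errstate(invalid='ignore'): return ((W>lo)&(W<hi)).all(-1)
for n,k in(("side",0),("top",1),("side",1)):
    f=np.load(f"pics/{n}{k}.npz");W=cloud(n,f["d"]);hsv=cv2.cvtColor(f["im"],cv2.COLOR_RGB2HSV)
    br=(hsv[...,0]<20)&(hsv[...,1]>100)
    print(n,k)
    # canister lid: outline by convex hull of lid-height points
    m=sel(W,[.44,-.02,.108],[.58,.12,.127]);P=W[m]
    if len(P)>20:
        h=cv2.convexHull(P[:,:2].astype(np.float32))[:,0];print(' lid',len(P),np.round(cv2.minEnclosingCircle(h),4) if 0 else cv2.minEnclosingCircle(h), circ(np.c_[h,h[:,0]]).round(4))
    m=sel(W,[.5,-.17,.078],[.66,-.03,.1]);P=W[m]
    if len(P)>20: print(' jar',len(P),cv2.minAreaRect(P[:,:2].astype(np.float32)),P[:,2].mean().round(4))
    m=br&sel(W,[.53,-.17,.034],[.68,.11,.046]);P=W[m]
    a=P[:,1];A=np.c_[np.ones(len(P)),a];w=np.ones(len(P),bool)
    for _ in range(5):
        c=np.linalg.lstsq(A[w],P[w,0],rcond=None)[0];r=P[:,0]-A@c;w=abs(r)<.008
    nrm=np.array([1,-c[1]])/np.hypot(1,c[1]);print(' rim',w.sum(),c.round(4),'yaw',np.degrees(np.arctan(-c[1])).round(2),'dist centre',(c[0]*nrm[0]).round(4),'resid pct',(np.percentile(r[abs(r)<.02],[3,50,97])*nrm[0]).round(4),'z',P[w,2].mean().round(4))
    m=sel(W,[.44,-.08,.0],[.62,.0,.02])&br;P=W[m];print(' floor z',len(P),np.median(P[:,2]).round(4))
    m=sel(W,[.42,.3,-.02],[.6,.42,.02]);print(' table z',np.nanmedian(W[m][:,2]).round(4))
```

```text
side 0
 lid 511 ((0.5100504755973816, 0.04931357502937317), 0.050745218992233276) [0.5105 0.0498 0.0488]
 jar 329 ((0.5808498859405518, -0.1252720057964325), (0.07872071117162704, 0.08597797900438309), 29.123302459716797) 0.0867
 rim 132 [ 0.6    -0.3822] yaw 20.92 dist centre 0.5605 resid pct [-0.0121  0.      0.0034] z 0.0377
 floor z 99 0.0061
 table z -0.0013
top 1
 lid 349 ((0.5125495195388794, 0.04096728563308716), 0.05291104316711426) [0.5116 0.0441 0.0492]
 jar 270 ((0.5785002112388611, -0.129531592130661), (0.08593783527612686, 0.07872055470943451), 26.393320083618164) 0.0901
 rim 14 [ 0.593  -0.4109] yaw 22.34 dist centre 0.5485 resid pct [-0.0032  0.0005  0.0076] z 0.0394
 floor z 515 0.0096
 table z 0.0011
side 1
 lid 238 ((0.5139891505241394, 0.05396896228194237), 0.048954304307699203) [0.5114 0.0519 0.0472]
 jar 328 ((0.5809828042984009, -0.12258224189281464), (0.07711426168680191, 0.08607364445924759), 25.345001220703125) 0.0866
 rim 133 [ 0.6    -0.3812] yaw 20.87 dist centre 0.5606 resid pct [-0.0131 -0.0001  0.0037] z 0.0378
 floor z 72 0.0057
 table z -0.0014
```

apply_moves(
  grip=[1,1,1],
  slide=[
    [0,0,0],
    [0,0,0],
    [0,0,0],
  ],
  twist=[
    [0,0,-0.01],
    [0,0,-0.01],
    [0,0,0],
  ],
)

```text
time: 9.9
tool_pos: [0.4666, 0.2428, 0.1556]
ee_rot: [-2.851, -1.32, -0.002]
wrist_force: [2.2, -1.8, 5.3]
finger_gap: 0.0536
grasp_force: 35.0
```

```bash
python3 o.py
```

```text
{'time': 9.9, 'qpos': [0.348, 0.327, 1.75, 0.0, 1.063, 1.052], 'ft_torque': [-0.307, -0.127, -0.072], 'finger_gap': 0.054} tau6 -0.6034358404576778
```

apply_moves(
  grip=[1,1,1,1,1,1,1,1,1,1],
  slide=[
    [0,0,-0.05],
    [0,0,-0.1],
    [0,0,-0.2],
    [0,0,-0.25],
    [0,0,-0.3],
    [0,0,-0.3],
    [0,0,-0.3],
    [0,0,-0.3],
    [0,0,-0.2],
    [0,0,-0.1],
  ],
  twist=[
    [0,0,0],
    [0,0,0],
    [0,0,0],
    [0,0,0],
    [0,0,0],
    [0,0,0],
    [0,0,0],
    [0,0,0],
    [0,0,0],
    [0,0,0],
  ],
)

```text
time: 10.9
tool_pos: [0.4655, 0.2427, 0.3136]
ee_rot: [-2.853, -1.313, 0.0]
wrist_force: [0.5, 1.0, -6.4]
finger_gap: 0.0535
grasp_force: 35.0
```

apply_moves(
  grip=[1,1,1,1,1,1],
  slide=[
    [0,0,0],
    [0,0,0],
    [0,0,0],
    [0,0,0],
    [0,0,0],
    [0,0,0],
  ],
  twist=[
    [0,0,0.016],
    [0,0,0.016],
    [0,0,0.016],
    [0,0,0.016],
    [0,0,0.016],
    [0,0,0],
  ],
)

```text
time: 11.5
tool_pos: [0.4649, 0.2423, 0.3115]
ee_rot: [3.091, 0.56, -0.005]
wrist_force: [-0.2, 0.2, -7.3]
finger_gap: 0.0537
grasp_force: 35.0
```

```bash
cat > t.py <<'E'
from h import *
import sys
s=observe();p=s["tool_pos"];R=cv2.Rodrigues(s["ee_rot"])[0]
a=np.radians(20.9);E=np.array([[np.cos(a),np.sin(a)],[-np.sin(a),np.cos(a)]])
print(round(float(s["time"]),2),"pos",p.round(4),"tray ex,ey",(E@p[:2]).round(4),"tool x dir in tray",(E@R[:2,0]).round(3),"tilt",R[:,2].round(4),"F tray",(E@s["wrist_force"][:2]).round(2),s["wrist_force"][2].round(2),"T",s["ft_torque"].round(2),s["finger_gap"],s["qpos"].round(2))
if len(sys.argv)>1:
    g=E.T@np.array([float(sys.argv[1]),float(sys.argv[2])]);z=float(sys.argv[3])
    print("slide total",(R.T@(np.r_[g,z]-p)/.075).round(3))
E
python3 t.py .508 -.224 .31
```

```text
11.5 pos [0.4649 0.2423 0.3115] tray ex,ey [0.5207 0.0605] tool x dir in tray [ 1.    -0.006] tilt [-3.e-03 -7.e-04 -1.e+00] F tray [-0.14  0.22] -7.31 T [-0.05 -0.01  0.01] 0.053666194765511335 [0.35 0.18 1.54 0.   1.43 1.56]
slide total [-0.146  3.795  0.019]
```

apply_moves(
  grip=[1,1,1,1,1,1,1,1,1,1],
  slide=[
    [-0.02,0.2,0],
    [-0.02,0.35,0],
    [-0.02,0.45,0],
    [-0.02,0.45,0],
    [-0.02,0.45,0],
    [-0.02,0.45,0],
    [-0.02,0.45,0],
    [-0.01,0.45,0],
    [0,0.35,0],
    [0,0.2,0],
  ],
  twist=[
    [0,0,0],
    [0,0,0],
    [0,0,0],
    [0,0,0],
    [0,0,0],
    [0,0,0],
    [0,0,0],
    [0,0,0],
    [0,0,0],
    [0,0,0],
  ],
)

```text
time: 12.5
tool_pos: [0.5556, -0.0313, 0.3122]
ee_rot: [3.09, 0.56, -0.002]
wrist_force: [-0.8, 1.1, -7.3]
finger_gap: 0.0533
grasp_force: 35.0
```

apply_moves(
  grip=[1,1,1],
  slide=[
    [0,0,0],
    [0,0,0],
    [0,0,0],
  ],
  twist=[
    [0,0,0],
    [0,0,0],
    [0,0,0],
  ],
)

```text
time: 12.8
tool_pos: [0.5548, -0.0272, 0.3125]
ee_rot: [-3.09, -0.562, 0.001]
wrist_force: [-0.6, -0.2, -6.6]
finger_gap: 0.0534
grasp_force: 35.0
```

```bash
python3 t.py .508 -.224 .162
python3 - <<'E'
from h import *
im,d=read_camera("side");np.savez("pics/side2.npz",im=im,d=d);W=cloud("side",d)
cv2.imwrite("pics/side2.png",cv2.resize(im[120:270,150:330,::-1],None,fx=4,fy=4,interpolation=cv2.INTER_CUBIC))
E
```

```text
12.8 pos [ 0.5548 -0.0272  0.3125] tray ex,ey [ 0.5086 -0.2233] tool x dir in tray [ 1.    -0.005] tilt [-0.001  0.001 -1.   ] F tray [-0.65  0.02] -6.63 T [-0.12 -0.02 -0.  ] 0.053376174615984415 [-0.17  0.23  1.48  0.    1.44  1.04]
slide total [-0.007  0.012  2.006]
```

View pics/side2.png

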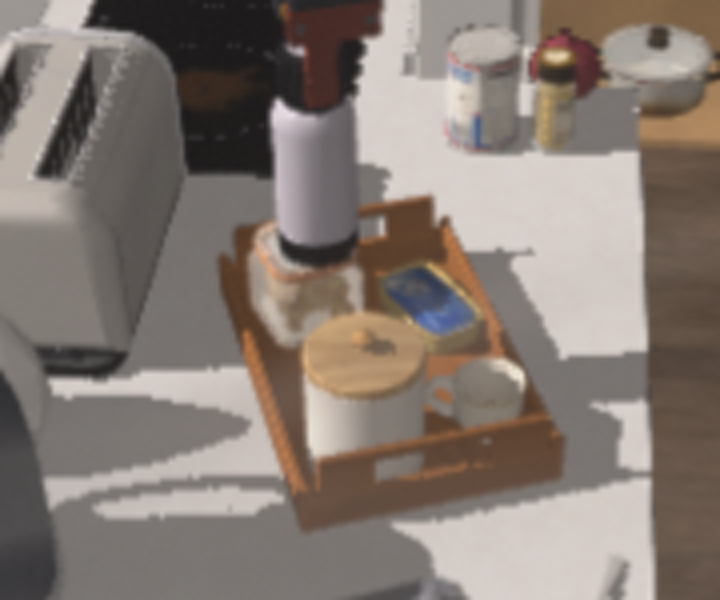

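The view shows the flask held upright at about (315,180) over the gap, with the canister at (363,390) and the jar at (305,290) undisturbed. Lowering.

apply_moves(
  grip=[1,1,1,1,1,1,1,1,1,1],
  slide=[
    [0,0,0.1],
    [0,0,0.2],
    [0,0,0.25],
    [0,0,0.25],
    [0,0,0.25],
    [0,0,0.25],
    [0,0,0.25],
    [0,0,0.2],
    [0,0,0.1],
    [0,0,0.05],
  ],
  twist=[
    [0,0,0],
    [0,0,0],
    [0,0,0],
    [0,0,0],
    [0,0,0],
    [0,0,0],
    [0,0,0],
    [0,0,0],
    [0,0,0],
    [0,0,0],
  ],
)

```text
time: 13.85
tool_pos: [0.555, -0.0277, 0.1693]
ee_rot: [-3.09, -0.561, 0.002]
wrist_force: [-0.3, 0.2, -5.8]
finger_gap: 0.0535
grasp_force: 35.0
```

apply_moves(
  grip=[1,1,1,1],
  slide=[
    [0,0,0.06],
    [0,0,0.05],
    [0,0,0],
    [0,0,0],
  ],
  twist=[
    [0,0,0],
    [0,0,0],
    [0,0,0],
    [0,0,0],
  ],
)

```text
time: 14.25
tool_pos: [0.5558, -0.0283, 0.1623]
ee_rot: [3.091, 0.56, 0.001]
wrist_force: [0.3, -0.4, -6.3]
finger_gap: 0.0533
grasp_force: 35.0
```

```bash
python3 t.py .520 -.224 .1595
```

```text
14.25 pos [ 0.5558 -0.0283  0.1623] tray ex,ey [ 0.5091 -0.2247] tool x dir in tray [ 1.    -0.006] tilt [ 6.e-04 -0.e+00 -1.e+00] F tray [ 0.18 -0.46] -6.29 T [-0.06 -0.01  0.02] 0.053289620760452135 [-0.18  0.36  1.68  0.    1.1   1.04]
slide total [ 0.145 -0.01   0.037]
```

apply_moves(
  grip=[1,1,1,1,1],
  slide=[
    [0,0,0.03],
    [0.04,0,0],
    [0.03,0,0],
    [0,0,0],
    [0,0,0],
  ],
  twist=[
    [0,0,0],
    [0,0,0],
    [0,0,0],
    [0,0,0],
    [0,0,0],
  ],
)

```text
time: 14.75
tool_pos: [0.5606, -0.0263, 0.1597]
ee_rot: [-3.091, -0.561, -0.0]
wrist_force: [0.2, 0.6, -7.7]
finger_gap: 0.0532
grasp_force: 35.0
```

```bash
python3 t.py
```

```text
14.75 pos [ 0.5606 -0.0263  0.1597] tray ex,ey [ 0.5143 -0.2246] tool x dir in tray [ 1.    -0.006] tilt [ 1.e-04  1.e-04 -1.e+00] F tray [0.35 0.49] -7.68 T [0.03 0.03 0.03] 0.053154362313253926 [-0.17  0.37  1.67  0.    1.1   1.04]
```

apply_moves(
  grip=[1,1,1,1],
  slide=[
    [0.02,0,0],
    [0.02,0,0],
    [0,0,0],
    [0,0,0],
  ],
  twist=[
    [0,0,0],
    [0,0,0],
    [0,0,0],
    [0,0,0],
  ],
)

```text
time: 15.15
tool_pos: [0.5633, -0.0253, 0.1597]
ee_rot: [-3.091, -0.56, -0.0]
wrist_force: [-0.1, -0.5, -6.9]
finger_gap: 0.0536
grasp_force: 35.0
```

```bash
python3 t.py
```

```text
15.15 pos [ 0.5633 -0.0253  0.1597] tray ex,ey [ 0.5172 -0.2246] tool x dir in tray [ 1.    -0.006] tilt [ 0.e+00  1.e-04 -1.e+00] F tray [-0.27 -0.46] -6.88 T [-0.01  0.02  0.  ] 0.053581829408343745 [-0.17  0.37  1.66  0.    1.11  1.04]
```

apply_moves(
  grip=[1,1,1,1],
  slide=[
    [0.02,0,0],
    [0,0,0],
    [0,0,0],
    [0,0,0],
  ],
  twist=[
    [0,0,0],
    [0,0,0],
    [0,0,0],
    [0,0,0],
  ],
)

```text
time: 15.55
tool_pos: [0.5646, -0.0248, 0.1597]
ee_rot: [-3.091, -0.56, 0.0]
wrist_force: [0.8, 0.3, -6.8]
finger_gap: 0.0536
grasp_force: 35.0
```

```bash
python3 t.py
```

```text
15.55 pos [ 0.5646 -0.0248  0.1597] tray ex,ey [ 0.5186 -0.2246] tool x dir in tray [ 1.    -0.006] tilt [-1.e-04  1.e-04 -1.e+00] F tray [0.83 0.05] -6.79 T [ 0.02 -0.   -0.03] 0.05361818462540458 [-0.17  0.37  1.66  0.    1.11  1.05]
```

apply_moves(
  grip=[1,1,1,1],
  slide=[
    [0.02,0,0],
    [0,0,0],
    [0,0,0],
    [0,0,0],
  ],
  twist=[
    [0,0,0],
    [0,0,0],
    [0,0,0],
    [0,0,0],
  ],
)

```text
time: 15.95
tool_pos: [0.566, -0.0243, 0.1596]
ee_rot: [-3.091, -0.56, 0.0]
wrist_force: [-0.3, 0.2, -6.1]
finger_gap: 0.0533
grasp_force: 35.0
```

```bash
python3 t.py
```

```text
15.95 pos [ 0.566  -0.0243  0.1596] tray ex,ey [ 0.5201 -0.2246] tool x dir in tray [ 1.    -0.006] tilt [-2.e-04  1.e-04 -1.e+00] F tray [-0.25  0.26] -6.09 T [-0.04  0.02  0.02] 0.05332156412195387 [-0.16  0.38  1.66  0.    1.11  1.05]
```

apply_moves(
  grip=[1,1,1,1],
  slide=[
    [0.02,0,0],
    [0,0,0],
    [0,0,0],
    [0,0,0],
  ],
  twist=[
    [0,0,0],
    [0,0,0],
    [0,0,0],
    [0,0,0],
  ],
)

```text
time: 16.35
tool_pos: [0.5674, -0.0237, 0.1597]
ee_rot: [-3.091, -0.56, 0.0]
wrist_force: [-0.8, 0.5, -7.2]
finger_gap: 0.0539
grasp_force: 35.0
```

```bash
python3 t.py
```

```text
16.35 pos [ 0.5674 -0.0237  0.1597] tray ex,ey [ 0.5216 -0.2246] tool x dir in tray [ 1.    -0.006] tilt [-0.e+00  1.e-04 -1.e+00] F tray [-0.54  0.7 ] -7.22 T [ 0.03 -0.03  0.05] 0.05388016190644858 [-0.16  0.38  1.65  0.    1.11  1.05]
```

apply_moves(
  grip=[1,1,1,1],
  slide=[
    [0.02,0,0],
    [0,0,0],
    [0,0,0],
    [0,0,0],
  ],
  twist=[
    [0,0,0],
    [0,0,0],
    [0,0,0],
    [0,0,0],
  ],
)

```text
time: 16.75
tool_pos: [0.5688, -0.0232, 0.1597]
ee_rot: [-3.091, -0.56, 0.0]
wrist_force: [0.1, -0.2, -6.5]
finger_gap: 0.0534
grasp_force: 35.0
```

```bash
python3 t.py
```

```text
16.75 pos [ 0.5688 -0.0232  0.1597] tray ex,ey [ 0.5231 -0.2246] tool x dir in tray [ 1.    -0.006] tilt [-0.e+00  1.e-04 -1.e+00] F tray [ 0.05 -0.22] -6.46 T [0.01 0.   0.06] 0.05335982164477184 [-0.16  0.38  1.65  0.    1.11  1.05]
```

apply_moves(
  grip=[1,1,1],
  slide=[
    [0.02,0,0],
    [0,0,0],
    [0,0,0],
  ],
  twist=[
    [0,0,0],
    [0,0,0],
    [0,0,0],
  ],
)

```text
time: 17.05
tool_pos: [0.5702, -0.0227, 0.1596]
ee_rot: [-3.091, -0.56, 0.0]
wrist_force: [-0.3, -1.0, -7.7]
finger_gap: 0.053
grasp_force: 35.0
```

```bash
python3 t.py
```

```text
17.05 pos [ 0.5702 -0.0227  0.1596] tray ex,ey [ 0.5246 -0.2246] tool x dir in tray [ 1.    -0.006] tilt [-1.e-04  1.e-04 -1.e+00] F tray [-0.69 -0.83] -7.68 T [-0.02  0.   -0.04] 0.053032017706181385 [-0.16  0.38  1.65  0.    1.11  1.05]
```

apply_moves(
  grip=[1,1,1],
  slide=[
    [0.02,0,0],
    [0,0,0],
    [0,0,0],
  ],
  twist=[
    [0,0,0],
    [0,0,0],
    [0,0,0],
  ],
)

```text
time: 17.35
tool_pos: [0.5713, -0.0222, 0.1596]
ee_rot: [-3.091, -0.56, 0.001]
wrist_force: [-0.9, -0.2, -5.4]
finger_gap: 0.0535
grasp_force: 35.0
```

```bash
python3 t.py
```

```text
17.35 pos [ 0.5713 -0.0222  0.1596] tray ex,ey [ 0.5258 -0.2246] tool x dir in tray [ 1.    -0.006] tilt [-7.e-04  0.e+00 -1.e+00] F tray [-0.92  0.16] -5.38 T [-0.14  0.39  0.02] 0.053456629434403824 [-0.16  0.38  1.65 -0.    1.11  1.05]
```

apply_moves(
  grip=[1,1,1],
  slide=[
    [0.02,0,0],
    [0,0,0],
    [0,0,0],
  ],
  twist=[
    [0,0,0],
    [0,0,0],
    [0,0,0],
  ],
)

```text
time: 17.65
tool_pos: [0.5725, -0.0217, 0.1596]
ee_rot: [-3.091, -0.56, 0.002]
wrist_force: [-3.5, -1.3, -3.6]
finger_gap: 0.0536
grasp_force: 35.0
```

```bash
python3 t.py
```

```text
17.65 pos [ 0.5725 -0.0217  0.1596] tray ex,ey [ 0.5271 -0.2246] tool x dir in tray [ 1.    -0.006] tilt [-0.0011 -0.     -1.    ] F tray [-3.78  0.01] -3.62 T [-0.28  0.8  -0.01] 0.05363405590542746 [-0.16  0.39  1.64 -0.    1.12  1.05]
```

apply_moves(
  grip=[1,1,1,1,1,1],
  slide=[
    [-0.02,0,0],
    [0,-0.04,0],
    [0,-0.04,0],
    [0,-0.03,0],
    [0,0,0],
    [0,0,0],
  ],
  twist=[
    [0,0,0],
    [0,0,0],
    [0,0,0],
    [0,0,0],
    [0,0,0],
    [0,0,0],
  ],
)

```text
time: 18.25
tool_pos: [0.5687, -0.0142, 0.1597]
ee_rot: [-3.091, -0.561, 0.0]
wrist_force: [-2.1, 0.2, -7.2]
finger_gap: 0.0538
grasp_force: 35.0
```

```bash
python3 t.py
```

```text
18.25 pos [ 0.5687 -0.0142  0.1597] tray ex,ey [ 0.5262 -0.2162] tool x dir in tray [ 1.    -0.006] tilt [-1.e-04  2.e-04 -1.e+00] F tray [-1.9   0.89] -7.15 T [-0.31  0.45 -0.03] 0.0537851891043319 [-0.15  0.38  1.65  0.    1.11  1.07]
```

apply_moves(
  grip=[1,1,1],
  slide=[
    [0,-0.02,0],
    [0,0,0],
    [0,0,0],
  ],
  twist=[
    [0,0,0],
    [0,0,0],
    [0,0,0],
  ],
)

```text
time: 18.55
tool_pos: [0.5683, -0.0131, 0.1597]
ee_rot: [-3.091, -0.56, -0.0]
wrist_force: [-0.7, 0.0, -6.6]
finger_gap: 0.0534
grasp_force: 35.0
```

```bash
python3 t.py
```

```text
18.55 pos [ 0.5683 -0.0131  0.1597] tray ex,ey [ 0.5262 -0.215 ] tool x dir in tray [ 1.    -0.006] tilt [ 1.e-04  0.e+00 -1.e+00] F tray [-0.6   0.26] -6.55 T [-0.39  0.4  -0.06] 0.0534049700923155 [-0.14  0.38  1.65  0.    1.11  1.07]
```

apply_moves(
  grip=[1,1,1],
  slide=[
    [0,-0.02,0],
    [0,0,0],
    [0,0,0],
  ],
  twist=[
    [0,0,0],
    [0,0,0],
    [0,0,0],
  ],
)

```text
time: 18.85
tool_pos: [0.5677, -0.0116, 0.1597]
ee_rot: [-3.091, -0.56, -0.0]
wrist_force: [-1.2, -0.7, -7.0]
finger_gap: 0.0535
grasp_force: 35.0
```

```bash
python3 t.py
```

```text
18.85 pos [ 0.5677 -0.0116  0.1597] tray ex,ey [ 0.5262 -0.2133] tool x dir in tray [ 1.    -0.006] tilt [-0.e+00  1.e-04 -1.e+00] F tray [-1.39 -0.22] -6.99 T [-0.45  0.42 -0.05] 0.053492229046354894 [-0.14  0.38  1.65  0.    1.11  1.07]
```

apply_moves(
  grip=[1,1,1],
  slide=[
    [0,-0.02,0],
    [0,0,0],
    [0,0,0],
  ],
  twist=[
    [0,0,0],
    [0,0,0],
    [0,0,0],
  ],
)

```text
time: 19.15
tool_pos: [0.5673, -0.0103, 0.1597]
ee_rot: [3.091, 0.56, 0.0]
wrist_force: [-1.0, -1.3, -7.2]
finger_gap: 0.0533
grasp_force: 35.0
```

```bash
cat >> t.py <<'E'
T=s["ft_torque"];print("contact F tray from T",(E@np.array([-T[1],T[0]])/.13).round(2))
E
python3 t.py
```

```text
19.15 pos [ 0.5673 -0.0103  0.1597] tray ex,ey [ 0.5263 -0.212 ] tool x dir in tray [ 1.    -0.006] tilt [ 2.e-04 -0.e+00 -1.e+00] F tray [-1.35 -0.88] -7.24 T [-0.56  0.37 -0.01] 0.05332044061568265 [-0.14  0.38  1.66 -0.    1.11  1.07]
contact F tray from T [-4.16 -2.99]
```

apply_moves(
  grip=[1,1,1],
  slide=[
    [0,-0.02,0],
    [0,0,0],
    [0,0,0],
  ],
  twist=[
    [0,0,0],
    [0,0,0],
    [0,0,0],
  ],
)

```text
time: 19.45
tool_pos: [0.5672, -0.0094, 0.1599]
ee_rot: [3.09, 0.56, 0.001]
wrist_force: [0.4, -5.0, -7.0]
finger_gap: 0.0536
grasp_force: 35.0
```

```bash
python3 t.py
python3 - <<'E'
from h import *
for n in("side","top"):
    im,d=read_camera(n);np.savez(f"pics/{n}3.npz",im=im,d=d);W=cloud(n,d)
    with np.errstate(invalid='ignore'):
        P=W[((W>[.44,-.02,.108])&(W<[.58,.12,.127])).all(-1)]
    h=cv2.convexHull(P[:,:2].astype(np.float32))[:,0];print(n,'lid',len(P),circ(np.c_[h,h[:,0]]).round(4),P.mean(0))
    if n=="side": cv2.imwrite("pics/side3.png",cv2.resize(im[150:270,170:310,::-1],None,fx=5,fy=5,interpolation=cv2.INTER_CUBIC))
E
```

```text
19.45 pos [ 0.5672 -0.0094  0.1599] tray ex,ey [ 0.5265 -0.2111] tool x dir in tray [ 1.    -0.006] tilt [ 1.1e-03 -9.0e-04 -1.0e+00] F tray [-1.43 -4.78] -7.02 T [-1.28  0.06  0.02] 0.05356319658609178 [-0.14  0.38  1.66 -0.    1.11  1.07]
contact F tray from T [-3.92 -9.02]
side lid 585 [0.5195 0.0457 0.0558] [0.5144879  0.05245542 0.11751533]
top lid 365 [0.5131 0.0385 0.0525] [0.50878207 0.04046194 0.11980043]
```

View pics/side3.png

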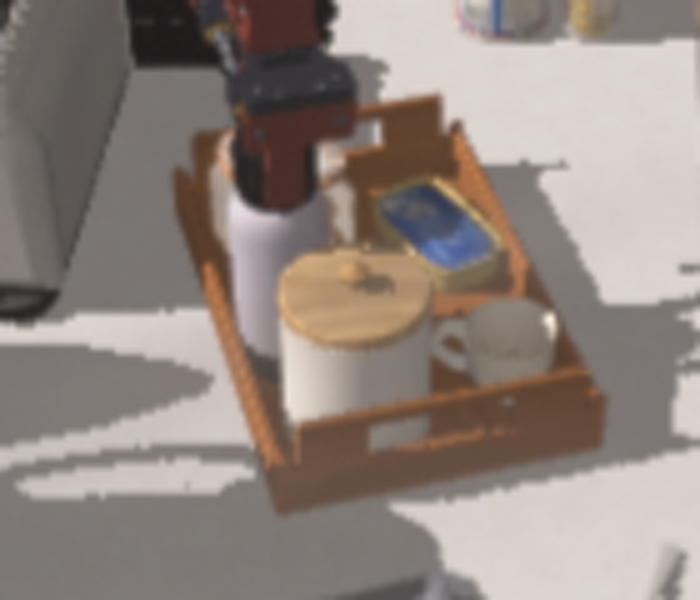

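The view shows the flask against the back rim and touching the canister (contact near (285,310)); nothing else has moved. Lowering onto the floor.

apply_moves(
  grip=[1,1,1,1,1],
  slide=[
    [0,0.005,0.01],
    [0,0,0.01],
    [0,0,0.01],
    [0,0,0],
    [0,0,0],
  ],
  twist=[
    [0,0,0],
    [0,0,0],
    [0,0,0],
    [0,0,0],
    [0,0,0],
  ],
)

```text
time: 20.05
tool_pos: [0.5675, -0.0095, 0.1582]
ee_rot: [3.09, 0.56, 0.002]
wrist_force: [-0.9, -5.7, 0.1]
finger_gap: 0.0537
grasp_force: 35.0
```

```bash
python3 t.py
```

```text
20.05 pos [ 0.5675 -0.0095  0.1582] tray ex,ey [ 0.5268 -0.2113] tool x dir in tray [ 1.    -0.006] tilt [ 1.6e-03 -5.0e-04 -1.0e+00] F tray [-2.92 -5.01] 0.09 T [-1.35  0.32 -0.  ] 0.053738672295829466 [-0.14  0.38  1.66 -0.    1.1   1.07]
contact F tray from T [-5.98 -8.8 ]
```

apply_moves(
  grip=[1,1,0.2,0,-0.2,-0.4,-0.4,-0.4],
  slide=[
    [0,0,0.008],
    [0,0,0],
    [0,0,0],
    [0,0,0],
    [0,0,0],
    [0,0,0],
    [0,0,0],
    [0,0,0],
  ],
  twist=[
    [0,0,0],
    [0,0,0],
    [0,0,0],
    [0,0,0],
    [0,0,0],
    [0,0,0],
    [0,0,0],
    [0,0,0],
  ],
)

```text
time: 20.85
tool_pos: [0.5671, -0.0084, 0.157]
ee_rot: [-3.09, -0.56, -0.002]
wrist_force: [-0.2, -0.3, 0.2]
finger_gap: 0.0611
grasp_force: 0.0
```

```bash
python3 t.py
python3 - <<'E'
from h import *
im,d=read_camera("side");W=cloud("side",d);np.savez("pics/side4.npz",im=im,d=d)
with np.errstate(invalid='ignore'):
    P=W[((W>[.48,-.08,.085])&(W<[.65,.06,.12])).all(-1)]
a=np.radians(20.9);E=np.array([[np.cos(a),np.sin(a)],[-np.sin(a),np.cos(a)]])
cv2.imwrite("pics/side4.png",cv2.resize(im[150:270,170:310,::-1],None,fx=5,fy=5,interpolation=cv2.INTER_CUBIC))
E
```

```text
20.85 pos [ 0.5671 -0.0084  0.157 ] tray ex,ey [ 0.5268 -0.2101] tool x dir in tray [ 1.    -0.006] tilt [ 8.0e-04  1.4e-03 -1.0e+00] F tray [-0.24 -0.19] 0.17 T [-0.01  0.02 -0.07] 0.06112693079845902 [-0.14  0.38  1.66  0.    1.1   1.07]
contact F tray from T [-0.19 -0.02]
```

View pics/side4.png

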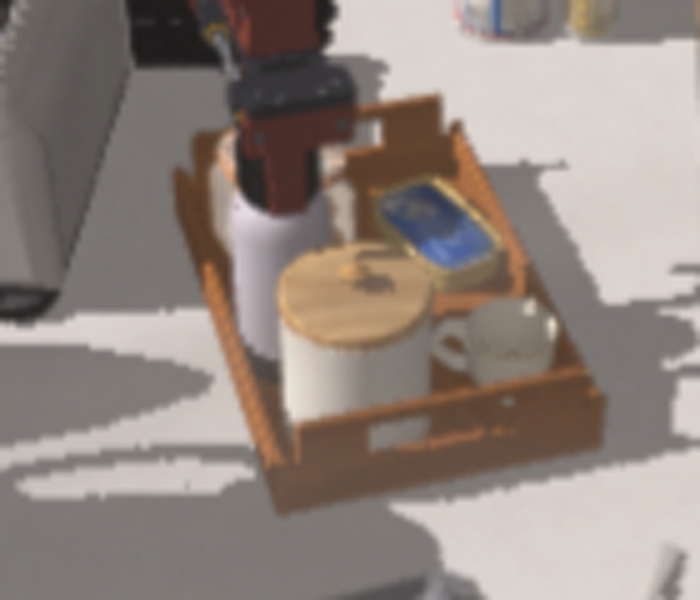

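The flask stands upright and released against the rim and canister (pixel about (275,280)). Opening fully and retreating upwards.

apply_moves(
  grip=[-1,-1,-1,-1,-1,-1,-1,-1,-1,-1],
  slide=[
    [0,0,0],
    [0,0,0],
    [0,0,0],
    [0,0,-0.05],
    [0,0,-0.15],
    [0,0,-0.3],
    [0,0,-0.4],
    [0,0,-0.5],
    [0,0,-0.4],
    [0,0,-0.2],
  ],
  twist=[
    [0,0,0],
    [0,0,0],
    [0,0,0],
    [0,0,0],
    [0,0,0],
    [0,0,0],
    [0,0,0],
    [0,0,0],
    [0,0,0],
    [0,0,0],
  ],
)

```text
time: 21.9
tool_pos: [0.5682, -0.0094, 0.3113]
ee_rot: [3.09, 0.56, 0.009]
wrist_force: [0.4, -0.3, 0.1]
finger_gap: 0.0878
grasp_force: 0.0
```

apply_moves(
  grip=[-1,-1,-1,-1,-1,-1,-1,-1,-1,-1],
  slide=[
    [0,0.3,-0.1],
    [0,0.4,0],
    [0,0.4,0],
    [0,0.4,0],
    [0,0.4,0],
    [0,0.4,0],
    [0,0.3,0],
    [0,0.2,0],
    [0,0,0],
    [0,0,0],
  ],
  twist=[
    [0,0,0],
    [0,0,0],
    [0,0,0],
    [0,0,0],
    [0,0,0],
    [0,0,0],
    [0,0,0],
    [0,0,0],
    [0,0,0],
    [0,0,0],
  ],
)

```text
time: 22.9
tool_pos: [0.6402, -0.2052, 0.3145]
ee_rot: [-3.09, -0.56, 0.0]
wrist_force: [0.3, -0.2, 0.5]
finger_gap: 0.0879
grasp_force: 0.0
```

Run:
```python
from h import *
a=np.radians(20.9);E=np.array([[np.cos(a),np.sin(a)],[-np.sin(a),np.cos(a)]])
im,d=read_camera("side");W=cloud("side",d)
cv2.imwrite("pics/side5.png",cv2.resize(im[130:280,150:330,::-1],None,fx=4,fy=4,interpolation=cv2.INTER_CUBIC))
def sel(lo,hi):
    with np.errstate(invalid='ignore'): return W[((W>lo)&(W<hi)).all(-1)]
h=lambda P:cv2.convexHull(P[:,:2].astype(np.float32))[:,0]
for nm,lo,hi in(("cap",[.5,-.08,.15],[.65,.06,.185]),("body",[.5,-.08,.09],[.65,-.001,.118])):
    P=sel(lo,hi);c=circ(P);print(nm,len(P),c.round(4),(E@c[:2]).round(4))
P=sel([.5,-.08,.183],[.65,.06,.2]);c=circ(np.c_[h(P),h(P)[:,0]]);print("captop",P[:,2].mean().round(4),c.round(4),(E@c[:2]).round(4))
P=sel([.44,.002,.114],[.57,.12,.127]);c=circ(np.c_[h(P),h(P)[:,0]]);print("lid",len(P),c.round(4),(E@c[:2]).round(4), P[:,2].mean())
P=sel([.5,-.19,.078],[.66,-.07,.1]);print("jar",cv2.minAreaRect(P[:,:2].astype(np.float32)))
print(observe()["time"])
```

```text
cap 148 [ 0.5644 -0.0099  0.0261] [ 0.5237 -0.2106]
body 4 [ 0.5117 -1.3448  1.3429] [-0.0017 -1.4388]
captop 0.1894 [ 0.564  -0.0079  0.0264] [ 0.5241 -0.2086]
lid 500 [0.5135 0.0478 0.051 ] [ 0.4968 -0.1385] 0.11824986397450811
jar ((0.5795247554779053, -0.1224626898765564), (0.08308327198028564, 0.07187710702419281), 18.78440284729004)
22.95
```

View pics/side5.png

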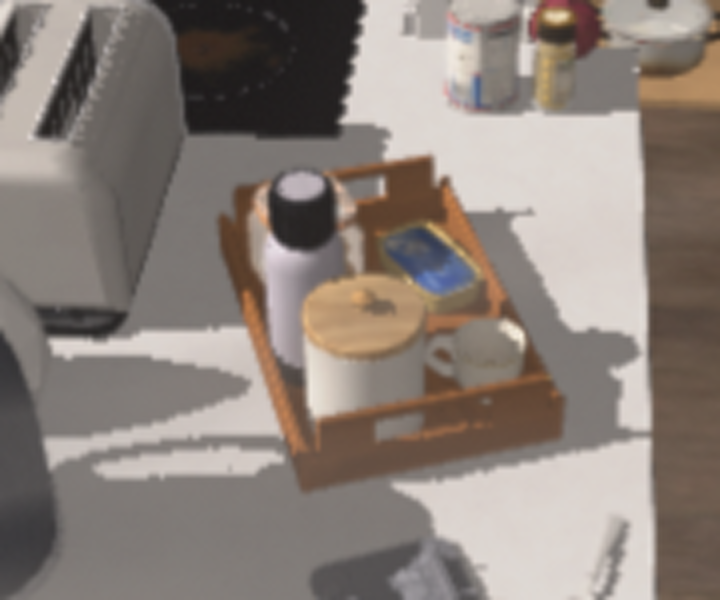

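The flask stands upright against the rim and canister (cap at (303,205)), and the canister, jar and the other tray items look unmoved. Handing in.

```bash
python3 -c "
from rig import *
print(finish_job())"
```

```text
the job is handed in; nothing more can be done
None
```

I screwed the cap clockwise through one click and stood the flask upright on the tray between canister and jar. Force readings and the last camera view put it against both the canister and the back rim. I handed the job in at about 23 s; it returned no verdict.

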